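# Slide the fixture carrier into its locating notches and latch it

### The job

With the fingertips, gently push the blue carrier board by its yellow lip along the rails until you feel it drop down into the locating notches and it sits flat on the rails. Then push the black peg of the red latch round until the latch arm lies fully across the steel block on the carrier, and leave both like that. The carrier is only pushed, never lifted or tipped, and the other things around the table are left where they are.

Things in the scene. Friction and masses are not known exactly. Their poses are not given: they have to be found in the camera images.
- rails: Fixed fixture base; place and yaw (-0.35 to 0.25 rad) vary. Own z up, own x away from the robot, own y along the rails; origin on the table, under the place where the carrier must seat. Slide towards own -y. Plate 6 mm thick, x -70 to 125, y -125 to 205 mm. Steel rails at x 22-53 and -53 to -22 mm, tops at height 20 mm, gap between. Guides at x +/-56.5 mm, 34 mm high, yellow marks at y 0.
- notch (a point): Middle of the two front notches: own (0, -42) mm on the rails, at rail-top height 20 mm. Each rail's outer lane has a notch 19 mm long, 14 mm deep at own y -42 mm, its inner lane one at y +42 mm. If pushed past them the carrier can slide about 50 mm more to a 34 mm high end stop at own y -110 mm.
- carrier: Loose blue board 110 (x) by 120 (y) by 10 mm, about 0.65-1.05 kg, axes along those of the rails, origin at the centre of its underside. Its 4 feet, 6 mm high and 14 mm long, ride on the rails: origin at height 26 mm while sliding, 20 mm once all feet have dropped in, which happens over the rails' origin (2.5 mm play). Starts 60-120 mm away in own +y. Once in, the notch walls stop it.
- push_face (a point): Centre of the outer (+y) face of the carrier's yellow push lip, 60 mm from the board's centre, 21 mm above its underside. Lip 70 mm wide in x, 6 mm thick, 22 mm tall on the board. Push towards own -y; sliding takes about 3 to 8 N.
- strike (a point): Top centre of the steel block, 24 by 24 mm, on the carrier at own (40, 0) mm, 20 mm above the board's underside, which the latch covers. A small vice with a brass part stands beside it on the board, own x -48 to -4 mm, up to 44 mm above the underside.
- latch (a joint): Angle of the red latch, rad. 0: open, arm along the rails' own -y. Grows clockwise from above to 1.57: closed, at a stop, arm along own -x over the carrier's steel block (2 mm above it when seated; an unseated block stands 4 mm too high and blocks the arm). Starts at 0 to 0.3. Stiff, stays where left; about 2 N at the peg turns it.
- latch_pivot (a point): The latch's pivot axis (vertical), fixed on the rails at own (85, 0) mm, 42 mm above the table: the underside of the arm. The arm is 62 mm long from the pivot, 14 mm wide, 8 mm thick; hub radius 12 mm, 12 mm tall.
- latch_peg (a point): Top centre of the upright black peg on the latch arm, radius 7 mm, 50 mm from the pivot, from 50 to 84 mm above the table; its position moves with the latch.
- ring_gauge: Bystander: steel disc gauge 38 mm across, 18 mm high, on the fixture plate on the far side of the rails; origin at its underside. Leave alone.
- spanner: Bystander: loose spanner 130 mm long on the table to the left. Leave alone.
- master_ball: Bystander: white 30 mm ball on a black stand, 113 mm tall, beyond the fixture. Leave alone.
- cleaner: Bystander: white bottle 56 mm across, 150 mm tall, to the right. Leave alone.
- angle_block: Bystander: steel angle block 50 by 70 mm, 62 mm tall, to the right. Leave alone.
- stylus_cup: Bystander: grey cup 70 mm across, 60 mm tall, beyond the fixture. Leave alone.
- gauge_case: Bystander: wooden case 120 by 180 by 35 mm, left. Leave alone.
Things that resemble listed ones, but are neither listed nor needed, are in the scene too. What is meant by the carrier is not pink, and is the larger of those in its own colour.

How it is judged:
On the way, in this order (a step that is already met when the one before it is completed fails the run):
1. the carrier has dropped into the locating notches, with the latch still open (z of carrier in the frame of rails between 0.018 and 0.0222 m and y of carrier in the frame of rails between -0.006 and 0.006 m and x of carrier in the frame of rails between -0.005 and 0.005 m and angle between the z axis of carrier and the z axis of rails, either way round below 0.03 rad and value of joint latch below 1 rad), for 0.2 s.
2. the latch arm is swung across the carrier's steel block (z of carrier in the frame of rails between 0.018 and 0.0222 m and y of carrier in the frame of rails between -0.006 and 0.006 m and x of carrier in the frame of rails between -0.005 and 0.005 m and angle between the z axis of carrier and the z axis of rails, either way round below 0.03 rad and value of joint latch above 1.3 rad), for 0.2 s.
At the end, for the whole second after the job is handed in: The carrier sits in the notches: its origin within 5 mm (x) and 6 mm (y) of the rails' origin, its underside on the rail tops (at most 22.2 mm above the table), level within 0.03 rad; the latch stands at more than 1.3 rad; both at rest (all of step 2 and linear speed of carrier below 0.01 m/s and velocity of joint latch between -0.1 and 0.1 rad/s); the robot touches nothing.
It fails at once if the carrier is lifted off its rails (z of carrier in the frame of rails above 0.036 m).
It fails at once if the carrier is tipped by more than 0.15 rad (angle between the z axis of carrier and the z axis of rails, either way round above 0.15 rad).
It fails at once if the carrier is pushed with more than 40 N (contact force between the arm and carrier above 40 N).
It fails at once if a bystander is moved by more than 20 mm (distance of any of ring_gauge, spanner, master_ball, cleaner, angle_block, stylus_cup, gauge_case from where it was at the start of the episode above 0.02 m).
It also fails if it takes over 48 s, if anything falls off the work surface, if the arm or the gripper's body presses on something with over 40 N, if the wrist force passes 120 N, or if a joint passes its speed limit or range.

### The arm

A 7-joint arm with a two-finger parallel gripper is mounted at the origin on the work surface. World frame = base frame: x ahead of the robot, y to its left, z up, the work surface at z = 0. Lengths are in m, angles in rad, forces in N, time in s.
With the tool pointing down it reaches from about 0.4 to 0.85 m from the base axis. Payload 6.9 kg.
Tool frame: the origin (TCP) lies midway between the tips of the shut fingers; the grasp point (between the pads) lies behind it (ctrl.pinch_z is the z of the grasp point in the tool frame, in m); z points along the fingers, y is the line along which they close (so a half turn about z gives the same grasp; the last joint's range is limited). The gripper opens to 85 mm and grips with 20 to 120 N. Pads are 22 mm wide; open, the fingers measure 114 mm over their backs; the gripper's body (76 mm by 85 mm) begins 54 mm behind the grasp point. The pads swing forward as they close: fully open they stand 13 mm farther back than shut.
Start: joints at [-1.083, 0.507, -0.238, 1.5, 0.126, 1.149, -0.155], TCP at [0.233, 0.58, 0.231] pointing down, gripper open.
Joint ranges: [-3.08, 3.08], [-0.24, 2.05], [-1.43, 1.35], [0, 2.5], [-1.52, 4.66], [0.17, 1.96], [-2.89, 2.89]. Speed limits (rad/s): [2.39, 2.39, 3.14, 3.14, 3.14, 3.14, 3.14].

### API

Orientations are given as a unit quaternion [w, x, y, z].
In Python, from station import ctrl, get_state, vision, ticket, models gives the robot as it stands. Calls block until the motion is done:
- ctrl.movep(position, orientation): joint-space move of the TCP to a pose.
- ctrl.movel(position, frame=None, max_speed=0.15): straight line of the TCP; frame=None keeps the orientation; max_speed is the mean speed in m/s.
- ctrl.set_joints(angles): joint-space move.
- ctrl.ungrasp() and ctrl.close_gripper(force=None): open the fingers fully, or close them until they stop; force is the grip in N (None keeps the last).
- ctrl.pause(seconds).
- ctrl.ik(position, orientation): joint angles nearest the present ones, or None.
- get_state(): the state.
- vision.grab_frame(name): name is "scene" or "top"; returns (picture, depth): 400x640x3 uint8, blue, green, red; 400x640 float32, m along the optical axis (not along the pixel's ray), 0 where there is no reading.
- vision.camera_info(name): a dict with "mtx" (3x3 intrinsics, pixels), "dist_coeffs" ([k1, k2, p1, p2, k3] as OpenCV has them; the pictures are not rectified), "R" (3x3) and "t" (3): a world point X has camera coordinates R X + t. Camera axes: x right, y down, z forward; pixel columns grow to the right and rows downward; lengths in m; the calibration is good to about 2 mm. A picture is of the moment at which its call begins. camera_info takes no time and is no camera call.
A pose or a line that the arm cannot do raises ctrl.Unreachable and nothing moves.
- ticket.close_job(): hands the job in; it is judged then, once.
Trained networks look in the newest picture that a camera, given by its name, has taken for a name from the list of things; names that differ only in an ending like _2 or _b are one class to them, and where a whole thing is asked for, a point or a joint stands for the part that bears it (a point fixed in the world has none). Each returns a list of dicts, best first, with "p" (0 to 1); they miss things now and then, are a little off and sometimes report something else, mostly with a low value. They report only what shows in the picture. A call takes as long as a camera call. They do not tell look-alikes from the thing itself.
- models.recognise(camera, target): "point" ([column, row] in pixels, amid what is visible of it).
- models.masks_of(camera, target): "mask" (400x640 bool, what is visible of it) and "point" ([column, row] in pixels, amid what is visible of it).
The state is a dict: "time": time; "qpos": joint angles; "qd": joint speeds; "tau": joint torques, N m; "tcp_pos": TCP position; "eef_rot": TCP orientation; "contact_force": force on the tool from outside, world axes, zero at the start; "wrist_torque": the same for the moment, N m; "width": finger opening in m; "gripper_force": force on a finger pad.
Only numpy, scipy, OpenCV 4.12 (cv2) and the standard library are available. Lean on these libraries where they do the work, as an engineer would, in place of code of your own. Each camera call takes 0.05 s, during which the arm holds its last target. There are 200 camera calls.

## Working session

There is one attempt and no reset: what is moved stays moved. The work goes in short steps, each a Python script; the robot and the scene stay as the last script left them, time stands still between calls to the robot, and variables do not carry over. Pictures are saved under pics/ and viewed, at most 10 in all, crops included, and the job is handed in when it is done.

```bash
mkdir -p pics; ls; cat > h.py <<'E'
import numpy as np, cv2
from station import ctrl, get_state, vision, ticket, models
def pts(cam, depth, mask=None):
    i=vision.camera_info(cam); K=np.array(i["mtx"]);D=np.array(i["dist_coeffs"]);R=np.array(i["R"]);t=np.array(i["t"])
    v,u=np.nonzero((depth>0)&(mask if mask is not None else True))
    n=cv2.undistortPoints(np.c_[u,v].astype(float).reshape(-1,1,2),K,D).reshape(-1,2)
    z=depth[v,u][:,None]
    return (np.c_[n*z,z]-t.ravel())@R, u, v
E
python3 - <<'E'
from h import *
for c in("scene","top"):
    p,d=vision.grab_frame(c); cv2.imwrite(f"pics/{c}0.png",p); np.savez(f"{c}0.npz",p=p,d=d)
    i=vision.camera_info(c); print(c,-np.array(i["R"]).T@np.array(i["t"]).ravel(),np.array(i["mtx"])[0,0])
    for n in("carrier","rails","latch","latch_peg","push_face","strike"):
        print(n,[(r["p"],r["point"]) for r in models.recognise(c,n)][:3])
print(get_state())
E
```

```text
pics
scene [ 1.71224459 -0.091342    0.95885302] 504.73082608833
carrier [(0.98, [404.6, 214.6]), (0.94, [365.7, 169.6]), (0.75, [320.2, 199.9])]
rails [(0.96, [291.9, 222.4])]
latch [(0.45, [280.1, 220.7])]
latch_peg [(0.7, [282.9, 216.4])]
push_face [(0.93, [364.3, 169.4]), (0.9, [402.0, 215.1]), (0.6, [321.3, 197.3])]
strike [(0.94, [402.0, 211.4]), (0.93, [318.0, 205.4]), (0.58, [364.6, 170.7])]
top [0.37013726 0.0129146  1.08341751] 384.6057992546736
carrier [(0.94, [261.1, 297.8]), (0.75, [238.8, 204.5]), (0.64, [353.8, 209.2])]
rails [(0.9, [354.7, 208.5])]
latch [(0.59, [357.4, 189.7]), (0.51, [321.7, 191.3])]
latch_peg [(0.51, [362.6, 186.8])]
push_face [(0.89, [263.0, 293.9]), (0.86, [237.0, 207.5]), (0.71, [321.8, 221.5])]
strike [(0.94, [322.9, 220.2]), (0.63, [261.0, 293.9]), (0.6, [235.3, 205.7])]
{'time': 0.7, 'qpos': array([-1.08349112,  0.50745183, -0.23758864,  1.50022503,  0.12570486,
        1.14889954, -0.15483352]), 'qd': array([-0.00087839,  0.00124042,  0.00170775,  0.00082949,  0.00023005,
        0.00149371, -0.00051568]), 'tau': array([ 8.69346877e-04, -6.20170426e+01, -2.18409576e+00, -2.49926788e+01,
        1.38541282e-02,  1.54602294e-03, -1.82996087e-05]), 'tcp_pos': array([0.23289536, 0.57996237, 0.23129586]), 'eef_rot': array([ 3.24970210e-06,  1.89775779e-01,  9.81827456e-01, -3.51465577e-06]), 'contact_force': array([-0.12895858,  0.5603191 , -0.21890038]), 'wrist_torque': array([ 0.03363554, -0.02058347,  0.01899679]), 'gripper_force': 0.0, 'width': 0.08540227161009027}
```

View pics/top0.png

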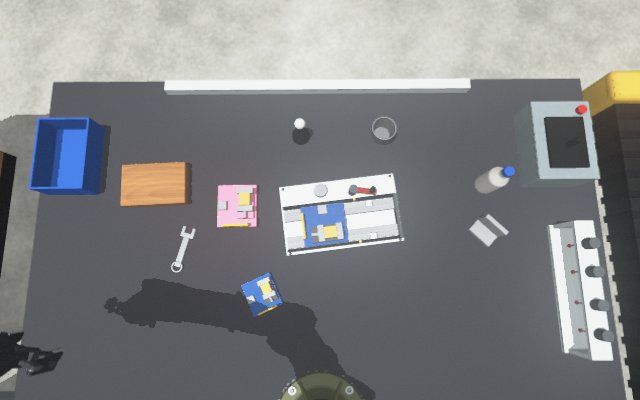

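View pics/scene0.png

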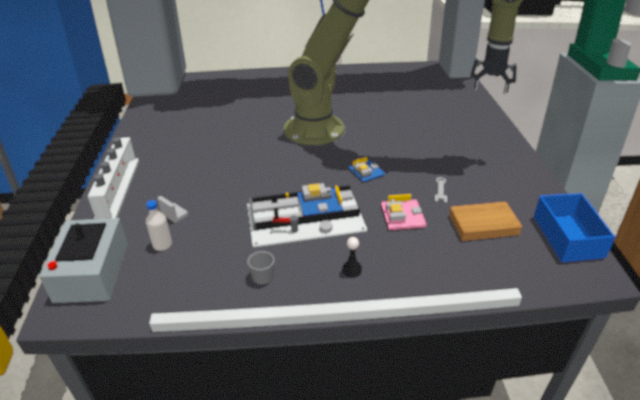

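The top view shows the fixture around (340,215). The carrier's blue board is around (322,222) with its lip near (303,227). The latch hub is near (353,189), with the arm pointing right. There are pink and small-blue decoys at (238,206) and (261,296).

```bash
python3 - <<'E'
from h import *
z=np.load("top0.npz"); p,d=z["p"],z["d"]
c=cv2.resize(p[165:265,265:415],None,fx=5,fy=5,interpolation=cv2.INTER_CUBIC); cv2.imwrite("pics/crop0.png",c)
m=np.zeros(d.shape,bool); m[165:265,268:412]=1
P,u,v=pts("top",d,m)
tab=P[np.abs(P[:,2])<0.003]; print("table z",np.median(P[(u<275),2]))
s=P[:,2]>0.0035
im=np.zeros(d.shape,np.uint8); im[v[s],u[s]]=1
n,l,st,_=cv2.connectedComponentsWithStats(im); k=1+np.argmax(st[1:,4]); sel=l[v,u]==k
Q=P[sel]; lo=Q[Q[:,2]<0.05]
r=cv2.minAreaRect((lo[:,:2]*1000).astype(np.float32)); print("rect",r); print(cv2.boxPoints(r))
np.savez("Q.npz",Q=Q,u=u[sel],v=v[sel],bgr=p[v[sel],u[sel]])
hist,e=np.histogram(Q[:,2]*1000,bins=np.arange(0,95,3)); print(list(zip(e.astype(int),hist)))
E
```

```text
table z 0.0009640935268127072
rect ((538.3450927734375, -62.52867126464844), (204.00372314453125, 345.0287780761719), 6.7089619636535645)
[[ 416.8875     96.887924]
 [ 457.19586  -245.77821 ]
 [ 659.8027   -221.94527 ]
 [ 619.4943    120.72087 ]]
[(np.int64(0), np.int64(0)), (np.int64(3), np.int64(1028)), (np.int64(6), np.int64(1828)), (np.int64(9), np.int64(467)), (np.int64(12), np.int64(74)), (np.int64(15), np.int64(157)), (np.int64(18), np.int64(723)), (np.int64(21), np.int64(659)), (np.int64(24), np.int64(177)), (np.int64(27), np.int64(56)), (np.int64(30), np.int64(172)), (np.int64(33), np.int64(787)), (np.int64(36), np.int64(678)), (np.int64(39), np.int64(127)), (np.int64(42), np.int64(28)), (np.int64(45), np.int64(105)), (np.int64(48), np.int64(123)), (np.int64(51), np.int64(75)), (np.int64(54), np.int64(49)), (np.int64(57), np.int64(64)), (np.int64(60), np.int64(61)), (np.int64(63), np.int64(124)), (np.int64(66), np.int64(69)), (np.int64(69), np.int64(91)), (np.int64(72), np.int64(31)), (np.int64(75), np.int64(4)), (np.int64(78), np.int64(2)), (np.int64(81), np.int64(5)), (np.int64(84), np.int64(15)), (np.int64(87), np.int64(2)), (np.int64(90), np.int64(0))]
```

View pics/crop0.png

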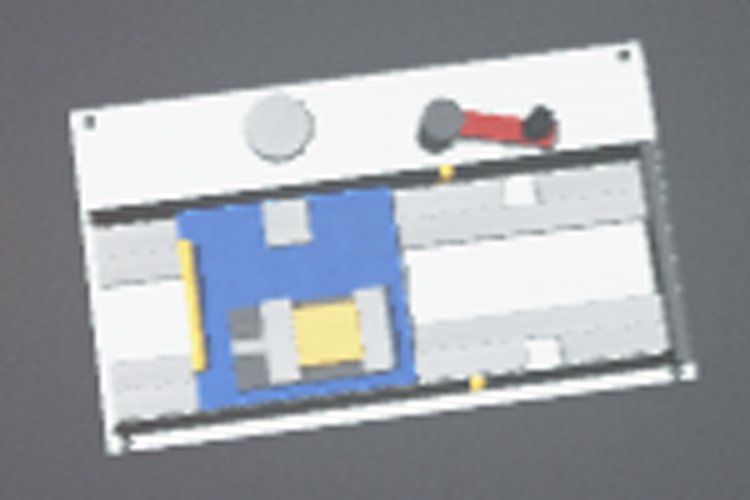

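The crop shows the plate corners, yellow marks, hub, peg and board corners clearly. I'll fit the poses to those pixels.

```bash
cat > fit.py <<'E'
from h import *
from scipy.optimize import least_squares
i=vision.camera_info("top"); K=np.array(i["mtx"]);D=np.array(i["dist_coeffs"]);R=np.array(i["R"]);t=np.array(i["t"]).ravel()
rv=cv2.Rodrigues(R)[0]
proj=lambda X: cv2.projectPoints(np.array(X,float),rv,t,K,D)[0].reshape(-1,2)
def W(q,L):
    L=np.atleast_2d(L)/1000.; c,s=np.cos(q[2]),np.sin(q[2])
    return np.c_[q[0]+c*L[:,0]-s*L[:,1], q[1]+s*L[:,0]+c*L[:,1], L[:,2]]
px=lambda C: (np.array(C,float)+.5)/5-.5+[265,165]
def fit(L,C,q0):
    r=least_squares(lambda q:(proj(W(q,L))-px(C)).ravel(),q0,loss="soft_l1"); return r.x,r.fun.reshape(-1,2)
E
python3 - <<'E'
from fit import *
L=[(125,205,6),(125,-125,6),(-70,205,6),(-70,-125,6),(56.5,0,34),(-56.5,0,34)]
C=[(70,110),(640,40),(108,455),(697,378),(446,172),(477,382)]
q,r=fit(L,C,[.53,-.09,.12]); print("rails",q); print(r.round(2))
c,rc=fit([(55,60,36),(-55,60,36),(55,-60,36),(-55,-60,36)],[(178,213),(202,410),(392,188),(416,380)],[.53,0,.12]); print("carrier",c); print(rc.round(2))
Rm=np.array([[np.cos(q[2]),np.sin(q[2])],[-np.sin(q[2]),np.cos(q[2])]])
print("carrier in rails mm",(Rm@(c[:2]-q[:2]))*1000)
# rail frame cloud features
Z=np.load("Q.npz");P=Z["Q"];l=np.c_[(P[:,:2]-q[:2])@Rm.T,P[:,2]]*1000;b=Z["bgr"].astype(int)
g=(l[:,0]>65)&(l[:,2]>45); print("latch high pts"); print(np.c_[l[g],b[g]].round(0).astype(int)[:80].tolist())
for y in np.arange(0,1.01,.1): pass
print("peg pred px th:",[(th,((proj(W(q,[(85-50*np.sin(th),-50*np.cos(th),84)]))-[265,165]+.5)*5-.5).round(0).tolist()) for th in(0,.1,.2,.3)], "hub",((proj(W(q,[(85,0,54)]))-[265,165]+.5)*5-.5).round(0))
np.save("q.npy",q)
# yellow lip
yl=(b[:,0]<120)&(b[:,1]>140)&(l[:,1]>90);print("lip",l[yl].min(0),l[yl].max(0),np.median(l[yl],0))
E
```

```text
rails [ 0.514165   -0.10472934  0.11800324]
[[ 0.21  0.49]
 [-0.25  0.44]
 [ 0.29 -0.52]
 [-0.34 -0.15]
 [ 0.15  0.67]
 [-0.06 -0.94]]
carrier [ 0.50280011 -0.01402704  0.11532135]
[[-0.25 -0.2 ]
 [-0.32  0.08]
 [-0.03 -0.47]
 [ 0.7   0.59]]
carrier in rails mm [-0.60751242 91.40950619]
latch high pts
[[95, 2, 61, 224, 224, 218], [98, -2, 50, 217, 215, 208], [95, 7, 54, 233, 232, 227], [95, 5, 54, 172, 168, 161], [95, 2, 51, 149, 146, 138], [94, -1, 52, 149, 144, 139], [93, -3, 55, 148, 144, 138], [93, -6, 53, 150, 146, 139], [92, 8, 55, 172, 169, 163], [91, 5, 57, 149, 144, 139], [91, 3, 58, 147, 144, 137], [91, 0, 55, 147, 143, 138], [90, -3, 58, 150, 146, 140], [90, -6, 55, 148, 144, 138], [89, -8, 57, 149, 144, 138], [78, -47, 85, 147, 146, 140], [77, -49, 88, 133, 131, 126], [89, 11, 58, 219, 218, 212], [88, 9, 58, 157, 154, 148], [89, 6, 55, 151, 146, 141], [88, 3, 56, 148, 145, 138], [88, 0, 55, 149, 146, 139], [88, -3, 55, 148, 145, 140], [88, -6, 53, 150, 144, 139], [87, -8, 54, 150, 145, 139], [87, -11, 54, 146, 143, 158], [88, -14, 49, 135, 137, 207], [87, -17, 51, 132, 13
[... 1071 characters left out ...]
], [82, -13, 50, 113, 113, 195], [82, -16, 49, 101, 103, 208], [81, -18, 52, 102, 102, 207], [81, -21, 51, 102, 103, 206], [80, -24, 54, 102, 103, 206], [80, -27, 50, 102, 103, 207], [80, -30, 50, 102, 103, 207], [79, -32, 50, 102, 104, 207], [79, -35, 49, 103, 105, 208], [79, -38, 51, 102, 103, 206], [78, -41, 51, 102, 103, 206], [76, -42, 59, 96, 96, 144], [71, -40, 84, 91, 90, 90], [70, -43, 85, 95, 95, 90], [70, -46, 84, 98, 97, 91]]
peg pred px th: [(0, [[541.0, 94.0]]), (0.1, [[542.0, 103.0]]), (0.2, [[542.0, 112.0]]), (0.3, [[541.0, 121.0]])] hub [[443. 118.]]
lip [-34.38149698 147.516853    59.51933771] [-34.38149698 147.516853    59.51933771] [-34.38149698 147.516853    59.51933771]
```

```bash
cat >> h.py <<'E'
try: q=np.load("q.npy")
except Exception: q=None
def w(x,y,z):  # rails mm -> world m
    c,s=np.cos(q[2]),np.sin(q[2]); return np.array([q[0]+(c*x-s*y)/1e3, q[1]+(s*x+c*y)/1e3, z/1e3])
def rail(p):
    c,s=np.cos(q[2]),np.sin(q[2]); d=(np.array(p)[:2]-q[:2])*1e3; return np.array([c*d[0]+s*d[1],-s*d[0]+c*d[1],p[2]*1e3])
def ori(a): # tool down, tool x at angle a in rails frame
    f=(a+q[2])/2; return np.array([0,np.cos(f),np.sin(f),0])
def F():  # force in rails axes
    f=np.array(get_state()["contact_force"]); c,s=np.cos(q[2]),np.sin(q[2]); return np.array([c*f[0]+s*f[1],-s*f[0]+c*f[1],f[2]])
E
python3 - <<'E'
from h import *
print(ctrl.pinch_z, get_state()["time"])
for a in (np.pi/2,-np.pi/2):
    print(a,[ (None if (r:=ctrl.ik(w(0,y,38),ori(a))) is None else np.round(r,2)) for y in (180,70)])
for off in (np.pi,0,np.pi/2,-np.pi/2):
    print(off,[(None if (r:=ctrl.ik(w(85-50*np.sin(t)+20*np.cos(t),-50*np.cos(t)-20*np.sin(t),60),ori(off-t))) is None else np.round(r,2)) for t in(.2,.9,1.6)])
ctrl.close_gripper(20)
ctrl.movep(w(0,185,130),ori(np.pi/2)); ctrl.movel(w(0,185,38),max_speed=.12)
s=get_state(); print(s["time"],rail(s["tcp_pos"]),F(),s["width"],s["qpos"].round(2))
p,d=vision.grab_frame("scene"); cv2.imwrite("pics/s1.png",cv2.resize(p[120:280,200:440],None,fx=3,fy=3,interpolation=cv2.INTER_CUBIC))
E
```

```text
-0.0187 0.7
1.5707963267948966 [array([-0.27,  0.57,  0.11,  2.06, -0.12,  0.51,  0.04]), array([-0.08,  0.58,  0.15,  2.04, -0.16,  0.53,  0.31])]
-1.5707963267948966 [array([ 0.2 ,  0.63, -0.61,  2.06,  0.6 ,  0.63,  2.45]), array([ 0.4 ,  0.63, -0.58,  2.04,  0.58,  0.64,  2.7 ])]
3.141592653589793 [array([ 0.25,  0.68, -0.09,  1.69,  0.08,  0.78,  1.61]), array([ 0.16,  0.64,  0.07,  1.79, -0.07,  0.71,  1.05]), array([ 0.04,  0.61,  0.21,  1.88, -0.19,  0.67,  0.45])]
0 [array([-0.14,  0.76,  0.59,  1.69, -0.53,  0.85, -0.98]), array([-0.32,  0.85,  0.95,  1.8 , -0.84,  0.96, -1.36]), array([-0.45,  0.92,  1.15,  1.88, -0.99,  1.05, -1.92])]
1.5707963267948966 [array([ 0.04,  0.7 ,  0.26,  1.69, -0.23,  0.78,  0.32]), array([-0.04,  0.67,  0.39,  1.79, -0.36,  0.75, -0.24]), array([-0.15,  0.66,  0.5 ,  1.88, -0.47,  0.72, -0.86])]
-1.5707963267948966 [array([ 0.5 ,  0.73, -0.52,  1.68,  0.45,  0.86,  2.85]), array([ 0.39,  0.65, -0.3 ,  1.79,  0.27,  0.74,  2.31]), array([ 0.24,  0.6 , -0.11,  1.87,  0.1 ,  0.67,  1.73])]
4.4417 [  0.38055284 185.06549381  38.43503974] [ 0.58209478 -0.18648584  0.17553555] 8.228348083065171e-05 [-0.3   0.57  0.13  2.06 -0.14  0.51  0.06]
```

View pics/s1.png

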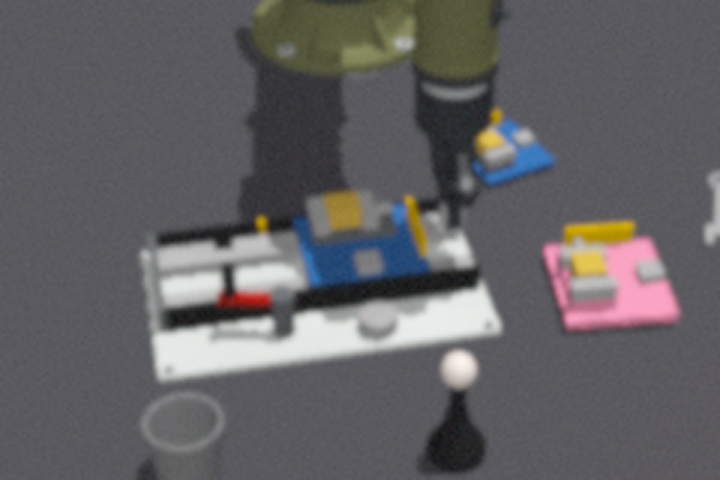

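The picture shows the fingertips at (453,230), just behind the yellow lip at (415,225), and nothing is touching. Next I push in small steps.

```bash
python3 - <<'E'
from h import *
f0=F(); y=185.; first=None
while y>98:
    y-=3 if y>166 or first is None else 4
    ctrl.movel(w(0,y,38),max_speed=.04); s=get_state(); f=F()-f0
    if first is None and f[1]>1.5: first=y
    print(round(s["time"],2),y,rail(s["tcp_pos"]).round(1),f.round(1))
    if f[1]>15: break
vision.grab_frame("top")
p,d=vision.grab_frame("top"); cv2.imwrite("pics/top1.png",cv2.resize(p[165:265,265:415],None,fx=5,fy=5,interpolation=cv2.INTER_CUBIC)); print(get_state()["time"],first)
E
```

```text
4.74 182.0 [  0.3 181.7  38.5] [-1.  -1.4 -0.7]
4.99 179.0 [  0.  178.7  38.1] [-0.3 -0.4  0.7]
5.24 176.0 [ -0.  175.8  38. ] [-1.8  0.   0.5]
5.49 173.0 [ -0.  172.7  38. ] [-0.3 -1.7 -0. ]
5.74 170.0 [ -0.  169.8  38. ] [ 0.3 -0.6 -0.2]
5.99 167.0 [ -0.  166.7  38. ] [-0.3  0.1  0.4]
6.24 164.0 [ -0.  163.7  38. ] [-0.  -0.5  0.4]
6.49 161.0 [ -0.  160.9  38. ] [-0.6  0.5 -0.3]
6.74 158.0 [ -0. 158.  38.] [-0.8  0.4  0.1]
6.99 155.0 [ -0.  154.7  38. ] [-0.7  0.6 -0.5]
7.24 152.0 [ -0.  151.6  38. ] [-0.3  0.8  0.1]
7.49 149.0 [  0.  148.6  38. ] [-0.3  0.5 -0.3]
7.74 146.0 [  0.  145.6  38. ] [ 0.3  0.2 -0.5]
7.99 143.0 [  0.  142.7  38. ] [-0.1  0.5 -0.8]
8.24 140.0 [ -0.  139.7  38. ] [-1.3  1.4  0.5]
8.49 137.0 [ -0.  136.7  38. ] [-0.7  0.5 -0.2]
8.74 134.0 [ -0.  133.7  38. ] [-1.   0.4  0.9]
8.99 131.0 [  0.  130.7  38. ] [-0.9  0.3  0.9]
9.24 128.0 [ -0.  127.7  38. ] [-0.7  0.4  0.7]
9.49 125.0 [  0.  124.7  38. ] [-1.   0.7  0.5]
9.74 122.0 [  0.  121.7  38. ] [-0.6  1.1  0.6]
9.99 119.0 [ -0.  118.7  38. ] [-0.7  0.6  0.6]
10.24 116.0 [ -0.  115.7  38. ] [-0.4  0.5  0.7]
10.49 113.0 [  0.  112.7  38. ] [-0.6  1.1  1. ]
10.74 110.0 [  0.  109.7  38. ] [-0.3  1.4  0.5]
10.99 107.0 [  0.  106.8  38. ] [-0.5  1.6  0.8]
11.24 103.0 [ -0.  102.6  38. ] [-0.9  0.3  0.7]
11.49 99.0 [ 0.  98.6 38. ] [-0.5 -0.3  0.2]
11.74 95.0 [ 0.  94.7 38. ] [-0.7  0.8  0.3]
11.8417 107.0
```

View pics/top1.png

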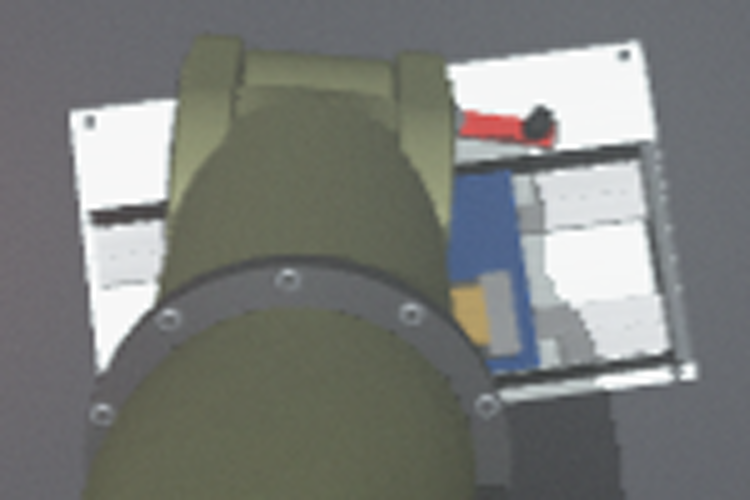

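The carrier's front edge has moved about 67 mm, so its y is about 24 and the TCP sits about 71 mm behind its centre. Now the slow final approach.

```bash
python3 - <<'E'
from h import *
f0=F(); ctrl.movel(w(0,78,38),max_speed=.04); y=78.
while y>66.5:
    y-=1
    ctrl.movel(w(0,y,38),max_speed=.02); s=get_state(); f=F()-f0
    print(round(s["time"],2),y,rail(s["tcp_pos"]).round(1),f.round(1))
    if abs(f[1])>5 : break
p,d=vision.grab_frame("top"); np.savez("t2.npz",p=p,d=d); cv2.imwrite("pics/top2.png",cv2.resize(p[165:265,265:415],None,fx=5,fy=5,interpolation=cv2.INTER_CUBIC))
P,u,v=pts("top",d); b=p[v,u].astype(int); l=np.array([rail(x) for x in P[(b[:,0]>b[:,2]+50)&(P[:,2]>.01)&(abs(P[:,0]-q[0])<.06)&(abs(P[:,1]-q[1])<.1)]])
print(l[:,1].min(),np.median(l[:,2]),len(l))
E
```

```text
12.67 77.0 [-0.1 76.9 37.9] [ 0.3  0.1 -1.6]
12.92 76.0 [-0.1 76.4 37.9] [-0.3  3.5 -0.5]
13.17 75.0 [-0.  75.1 38. ] [ 1.4  3.2 -0.7]
13.42 74.0 [-0.  73.8 38. ] [-0.3  3.7 -2.1]
13.67 73.0 [ 0.  72.3 38. ] [ 0.3  1.4 -2.2]
13.92 72.0 [-0.  71.9 38. ] [-0.7  2.  -1. ]
14.17 71.0 [ 0.1 71.3 38. ] [0.1 4.  0. ]
14.42 70.0 [ 0.1 70.1 38.1] [-0.3  5.3  0.3]
-58.811947581487935 30.864609757559073 162
```

```bash
cat >> h.py <<'E'
def lp(th,gap,z=60): # finger pose behind the peg, latch angle th, gap from contact
    r=18+gap; s,c=np.sin(th),np.cos(th); return w(85-50*s+r*c,-50*c-r*s,z),ori(np.pi-th)
E
python3 - <<'E'
from h import *
ctrl.movel(w(0,90,38),max_speed=.06); ctrl.movel(w(0,90,130),max_speed=.2)
p0,o0=lp(.2,12,150); ctrl.movep(p0,o0)
p0,o0=lp(.2,12); ctrl.movel(p0,o0,max_speed=.15)
s=get_state(); print(s["time"],rail(s["tcp_pos"]),F())
p,d=vision.grab_frame("top"); np.savez("t3.npz",p=p,d=d); cv2.imwrite("pics/top3.png",cv2.resize(p[165:265,265:415],None,fx=5,fy=5,interpolation=cv2.INTER_CUBIC))
p,d=vision.grab_frame("scene"); cv2.imwrite("pics/s3.png",cv2.resize(p[150:260,220:400],None,fx=4,fy=4,interpolation=cv2.INTER_CUBIC))
E
python3 -c "
import cv2,numpy as np
a=cv2.imread('pics/top3.png');b=cv2.imread('pics/s3.png')
a=cv2.resize(a,(600,400)).copy()[:290];b=cv2.resize(b,(600,310));cv2.imwrite('pics/m3.png',np.vstack([a,b]))"
```

```text
17.525 [105.06284321 -54.75691263  60.757269  ] [-0.77538942 -0.31017485 -0.09039068]
```

View pics/m3.png

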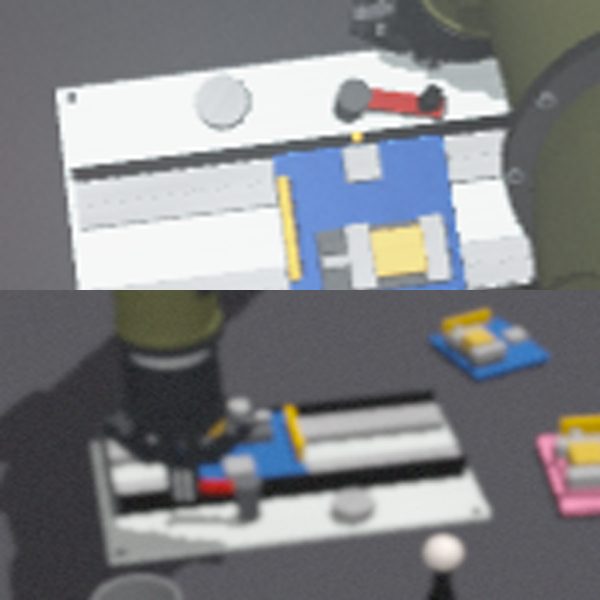

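The carrier is seated: its block lines up with the yellow mark and the board is low between the guides. The finger is behind the peg, so I swing the latch now.

```bash
python3 - <<'E'
from h import *
z=np.load("t3.npz");P,u,v=pts("top",z["d"]);b=z["p"][v,u].astype(int)
l=np.array([rail(x) for x in P[(b[:,0]>b[:,2]+80)&(P[:,2]>.01)]]);l=l[(abs(l[:,0])<58)&(abs(l[:,1])<80)]
print("board top",np.median(l[:,2]),np.percentile(l[:,1],[.5,99.5]))
f0=F(); th=.2
while th<1.6:
    p_,o=lp(th,0); ctrl.movel(p_,o,max_speed=.05); s=get_state(); f=F()-f0
    print(round(s["time"],2),round(th,2),rail(s["tcp_pos"]).round(1),f.round(1))
    if np.hypot(f[0],f[1])>12: break
    th+=.1 if th<1.35 else .04
np.save("th.npy",th)
p,d=vision.grab_frame("top"); cv2.imwrite("pics/a.png",p)
E
```

```text
board top 30.755437087609245 [-57.95650202  58.59066308]
18.02 0.2 [ 92.4 -52.7  60.4] [ 0.1  0.5 -0.4]
18.27 0.3 [ 87.5 -53.2  60.1] [-0.5  0.6 -0. ]
18.53 0.4 [ 82.2 -53.   60. ] [0.8 0.5 0.7]
18.79 0.5 [ 76.8 -52.4  60. ] [-0.6  1.1 -0.4]
19.05 0.6 [ 71.5 -51.3  60. ] [-0.5  0.7  0.3]
19.31 0.7 [ 66.5 -49.7  60. ] [-0.7  0.5  0.5]
19.57 0.8 [ 61.6 -47.6  60. ] [0.5 0.7 0.2]
19.82 0.9 [ 57.  -45.1  60. ] [ 0.1  0.8 -0.2]
20.08 1.0 [ 52.7 -42.1  60. ] [-0.7 -0.3 -0.1]
20.34 1.1 [ 48.7 -38.6  60. ] [0.3 1.6 1. ]
20.6 1.2 [ 44.9 -34.8  60. ] [-0.5 -0.5  0.5]
20.86 1.3 [ 41.7 -30.6  60. ] [-0.2  0.9  1. ]
21.12 1.4 [ 38.8 -26.1  60. ] [0.3 0.7 0.1]
21.37 1.44 [ 37.9 -24.5  60. ] [-0.5  0.2  0.3]
21.62 1.48 [ 36.9 -22.5  60. ] [ 0.  -0.3 -0.3]
21.87 1.52 [ 36.1 -20.5  60. ] [0.2 0.9 0.3]
22.12 1.56 [ 35.3 -18.6  60. ] [ 1.  -1.3 -0.8]
```

```bash
python3 - <<'E'
from h import *
f0=F(); y=-18.6
while y<-10:
    y+=1; ctrl.movel(w(35.3,y,60),max_speed=.02); f=F()-f0; print(y,rail(get_state()["tcp_pos"]).round(1),f.round(1))
    if f[1]<-5: break
ctrl.movel(w(35.3,y-25,60),max_speed=.06); ctrl.movel(w(35.3,y-25,200),max_speed=.2)
ctrl.movep(w(-10,-240,200),ori(np.pi/2))
s=get_state(); print(s["time"],F())
p,d=vision.grab_frame("top"); cv2.imwrite("pics/top4.png",cv2.resize(p[165:265,265:415],None,fx=5,fy=5,interpolation=cv2.INTER_CUBIC))
P,u,v=pts("top",d);b=p[v,u].astype(int)
l=np.array([rail(x) for x in P]);m=(b[:,0]>b[:,2]+80)&(abs(l[:,0])<58)&(abs(l[:,1])<80)&(l[:,2]>10);print("board top",np.median(l[m,2]))
E
```

```text
-17.6 [ 35.3 -18.5  60.1] [ 1.5 -3.   1.4]
-16.6 [ 35.3 -18.4  60.1] [ 1.1 -6.  -0. ]
24.9083 [ 1.67080665  0.83414345 -0.68219342]
board top 30.78384109026795
```

View pics/top4.png

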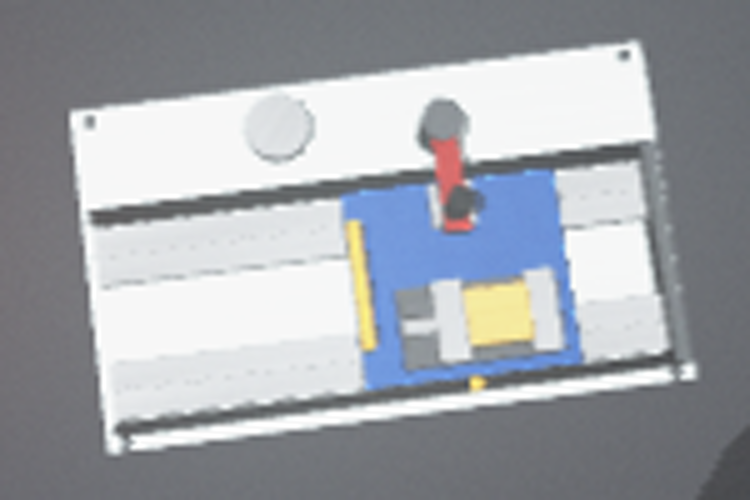

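The red arm lies fully across the block: hub at (443,118), peg at (462,202). The carrier is seated and the robot is clear of everything.

```bash
python3 -c "
from station import ticket; print(ticket.close_job())"
```

```text
the job is handed in; nothing more can be done
None
```

The carrier dropped into its notches and sits flat on the rails, the latch was swung to its stop across the steel block, and the job was handed in at about 25 s of the 48 s allowed; no verdict was shown.

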